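# Refit the grease filter of the worktop extractor and start its fan with the two-stage key

### The job

The washed grease filter is drying on the baking tray on the hob: put it back in the worktop extractor, one short edge hooked under the steel lip and the rest swung down until it lies flat on the floor of the recess. Once it is in, half-press the extractor's two-stage key to its first click, hold it there for a good second, then press it fully down to start the fan, and let it come up again. Leave the filter in place and do not disturb the jars, the bottle or the green tin; the key must not go beyond the first click while the filter is out.

Things in the scene. Friction and masses are not known exactly. Their poses are not given: they have to be found in the camera images.
- extractor: Low white worktop extractor, fixed, on the worktop right of the hob: a box 166 (x) x 184 (y) x 60 mm high. Origin: centre of its underside; x points away from the robot at yaw 0 (it is turned a little), y left, z up. Its right part has a rectangular recess, open at the top, closed in part by a dark steel lip at the near (-x) end; its left part carries one round key.
- recess_floor (a point): Centre of the flat recess floor: extractor x = 0, y = -26, z = 40 mm; axes as the extractor's. The recess is 138 long (x) x 110 wide (y) x 20 mm deep; its end walls stand 69 mm before and behind this point.
- lip_edge (a point): Middle of the lip's free edge, on its top face (extractor x -55, y -26, z 60 mm). The lip is 4 mm thick, covers the recess's near end from x -69 to -55 mm over its full width, 16 mm clear below it. Lip to far wall is only 124 mm, so the 130 mm filter goes in tilted about 20 degrees, near edge low and pushed under the lip, then the far edge is swung down.
- filter_grip (a point): Centre of the grip bar of the filter: a flat aluminium slatted cassette 130 (x) x 100 (y) x 6 mm, loose, 0.2 kg, flat on the tray; the same after half a turn. Steel bar 10 thick (x), 70 long (y), 16 mm tall, flat sides, on posts 54 mm apart inside; grip its 10 mm. The point is 42 mm over the filter's underside, 36 over its top face (seated: 82 over the worktop). z: filter normal.
- tray: Dark steel baking tray 320 x 250 mm, rim 14 mm high, fixed on the pan supports of the hob. Origin: centre of its underside, 47 mm above the worktop; its floor is 3 mm thick, so the filter's underside lies 50 mm above the worktop.
- key_top (a point): Centre of the top of the round steel key, 36 mm across, at extractor x 0, y +62 mm. At rest it is 82 mm above the worktop, 22 mm proud of the box; press straight down. The first 7 mm are light (2 to 3.5 N); there, at the first click, it stops hard until about 14 N; a further 7 mm (14 to 18 N) bring it fully down. It springs back when let go.
- key_first (a joint): First stroke of the key, m: 0 at rest, 0.007 at the first click (and beyond it).
- key_second (a joint): Second stroke of the key, m: 0 until the first click is passed, 0.007 when fully down.
- jam_jar: Jam jar with a red lid (the one on the right), 66 mm across, 90 mm tall, a bystander right of the extractor. Origin: centre of its underside.
- bottle: Clear plastic drink bottle with a white cap, 71 mm across, 189 mm tall, a bystander right of the extractor. Origin: centre of its underside.
- spice_jar: Glass spice jar with a dark cap, 41 mm across, 105 mm tall, a bystander behind the extractor. Origin: centre of its underside.
- green_tin: Dark green tin box 82 x 62 x 112 mm, a bystander left of the hob. Origin: centre of its underside.

How it is judged:
By the outcome, as a careful person would: the job done as asked, in the order asked, and still so for the second after the job is handed in, with the robot touching nothing.
It also fails if it takes over 54 s, if anything falls off the work surface, if the arm or the gripper's body presses on something with over 40 N, if the wrist force passes 120 N, or if a joint passes its speed limit or range.

### The arm

A 6-joint arm with a two-finger parallel gripper is mounted at the origin on a cart in front of the work surface, level with it; the furniture and walls round the work are solid. World frame = base frame: x ahead of the robot, y to its left, z up, the work surface at z = 0. Lengths are in m, angles in rad, forces in N, time in s.
With the tool pointing down it reaches from about 0.35 to 0.975 m from the base axis. Payload 7.1 kg.
Tool frame: the origin (TCP) lies midway between the tips of the shut fingers; the grasp point (between the pads) lies 19 mm behind it; z points along the fingers, y is the line along which they close (so a half turn about z gives the same grasp; the last joint's range is limited). The gripper opens to 88 mm and grips with 3 to 60 N. Pads are 20 mm wide; open, the fingers measure 115 mm over their backs; the gripper's body (75 mm by 178 mm) begins 61 mm behind the grasp point.
Start: joints at [-1.366, 0.423, 1.63, -0, 1.089, -0.019], TCP at [0.139, -0.609, 0.223] pointing down, gripper open.
Joint ranges: [-3, 3], [-0.9, 2.11], [0.09, 2.58], [-1.31, 4.45], [0.11, 2.69], [-2.54, 2.54]. Speed limits (rad/s): [2.39, 2.39, 3.01, 3.14, 3.14, 3.14].

### API

Orientations are given as a unit quaternion [w, x, y, z].
In Python, from station import move_pose, movel, movej, command_gripper, wait, inverse_kinematics, read_camera, camera_info, MotionError, job_done, get_time, get_joint_pos, get_qvel, get_effort, get_tcp_pos, get_ee_rot, get_ft_force, get_ft_torque, get_grip_width, get_finger_force gives the robot as it stands. Calls block until the motion is done:
- move_pose(position, orientation): joint-space move of the TCP to a pose.
- movel(position, frame=None, v=0.15, until_force=None): straight line of the TCP; frame=None keeps the orientation; v is the mean speed in m/s. With until_force (N) it stops when the force on the tool has changed by that much, and returns True; else False.
- movej(angles): joint-space move.
- command_gripper(opening): opening from 0.0 (shut) to 1.0 (fully open); the grip force is fixed at half the most; returns when the fingers have stopped.
- wait(seconds).
- inverse_kinematics(position, orientation): joint angles nearest the present ones, or None.
- read_camera(name): name is "scene" or "top" or "wrist"; returns the picture (400x640x3 uint8, red, green, blue); there is no depth.
- camera_info(name): a dict with "intrinsics" (3x3 intrinsics, pixels), "dist" ([k1, k2, p1, p2, k3] as OpenCV has them; the pictures are not rectified), "T" (4x4, takes a point from camera to world coordinates); the wrist camera has in their place "tool_from_camera" (4x4, takes a point from camera to tool coordinates, whose origin is the TCP and whose axes are the flange's). Camera axes: x right, y up, looking along -z (the intrinsics and any distortion apply to the point x, -y, -z); pixel columns grow to the right and rows downward; lengths in m; the calibration is good to about 2 mm. A picture is of the moment at which its call begins: read the wrist's pose just before it. camera_info takes no time and is no camera call.
A pose or a line that the arm cannot do raises MotionError and nothing moves.
- job_done(): hands the job in; it is judged then, once.
Readings, each from a call of its own:
- get_time(): time.
- get_joint_pos(): joint angles.
- get_qvel(): joint speeds.
- get_effort(): joint torques, N m.
- get_tcp_pos(): TCP position.
- get_ee_rot(): TCP orientation.
- get_ft_force(): force on the tool from outside, world axes, zero at the start.
- get_ft_torque(): the same for the moment, N m.
- get_grip_width(): opening from 0.0 (shut) to 1.0 (fully open).
- get_finger_force(): force on a finger pad.
Only numpy, scipy, OpenCV 4.12 (cv2) and the standard library are available. Lean on these libraries where they do the work, as an engineer would, in place of code of your own. Each camera call takes 0.05 s, during which the arm holds its last target. There are 200 camera calls.

## Working session

There is one attempt and no reset: what is moved stays moved. The work goes in short steps, each a Python script; the robot and the scene stay as the last script left them, time stands still between calls to the robot, and variables do not carry over. Pictures are saved under pics/ and viewed, at most 10 in all, crops included, and the job is handed in when it is done.

```bash
mkdir -p pics; ls
python3 - <<'E'
from station import *
import cv2,numpy as np
for n in("top","scene"):
    cv2.imwrite(f"pics/{n}0.png",read_camera(n)[:,:,::-1])
    i=camera_info(n);print(n,np.round(i["intrinsics"],1).tolist(),i["dist"],np.round(i["T"],3).tolist())
i=camera_info("wrist");print(i)
print(get_ee_rot(),get_time())
E
```

```text
pics
top [[476.6, 0.0, 315.3], [0.0, 476.6, 203.3], [0.0, 0.0, 1.0]] [-0.04320624  0.          0.          0.          0.        ] [[-0.227, 0.85, -0.476, -0.294], [-0.974, -0.2, 0.107, 0.125], [-0.004, 0.488, 0.873, 1.61], [0.0, 0.0, 0.0, 1.0]]
scene [[490.7, 0.0, 328.8], [0.0, 490.7, 198.8], [0.0, 0.0, 1.0]] [-0.1001865  0.         0.         0.         0.       ] [[-0.849, 0.397, -0.349, -0.021], [-0.529, -0.628, 0.571, 0.857], [0.008, 0.669, 0.743, 1.299], [0.0, 0.0, 0.0, 1.0]]
{'intrinsics': array([[300.98947514,   0.        , 319.15719795],
       [  0.        , 300.98947514, 195.95295052],
       [  0.        ,   0.        ,   1.        ]]), 'dist': array([-0.05623134,  0.        ,  0.        ,  0.        ,  0.        ]), 'tool_from_camera': array([[ 6.47892187e-04,  9.54584595e-01,  2.97939308e-01,
         8.19303740e-02],
       [ 9.99999522e-01, -4.00324707e-04, -8.91953737e-04,
         3.05435707e-04],
       [-7.32172830e-04,  2.97939744e-01, -9.54584398e-01,
        -1.61628764e-01],
       [ 0.00000000e+00,  0.00000000e+00,  0.00000000e+00,
         1.00000000e+00]])}
[-6.90967421e-04  9.93746854e-01  1.11654416e-01 -6.54584007e-05] 0.1
```

View pics/top0.png

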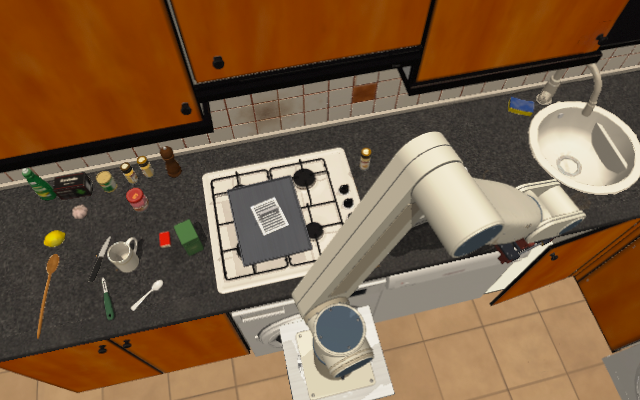

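View pics/scene0.png

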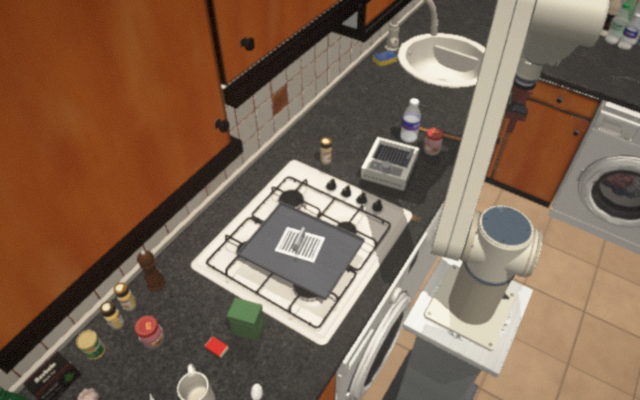

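Top: filter at about (268,215) on the tray, extractor hidden by the arm. Scene: filter (300,243), extractor (390,163), bottle (411,120), jam jar (432,140), spice jar (325,150).

```bash
cat > h.py <<'E'
from station import *
import cv2,numpy as np
from scipy.spatial.transform import Rotation as R
def rot(q): return R.from_quat([q[1],q[2],q[3],q[0]])
def quat(r): x=r.as_quat(); return [x[3],x[0],x[1],x[2]]
def down(yaw,pitch=0):  # tool x along yaw; pitch = rotation about closing axis
    return R.from_euler('z',yaw)*R.from_euler('y',pitch)*R.from_euler('x',np.pi)
def camT(n,pose=None):
    i=camera_info(n)
    if n!="wrist": return i["intrinsics"],i["dist"],np.array(i["T"])
    T=np.eye(4);T[:3,3]=pose[0];T[:3,:3]=rot(pose[1]).as_matrix()
    return i["intrinsics"],i["dist"],T@i["tool_from_camera"]
def cast(px,z,cam):
    K,d,T=cam
    p=cv2.undistortPoints(np.array(px,float).reshape(-1,1,2),K,d).reshape(-1,2)
    r=np.c_[p[:,0],-p[:,1],-np.ones(len(p))]@T[:3,:3].T
    o=T[:3,3]
    return o+r*((z-o[2])/r[:,2])[:,None]
def snap(name):
    pose=(np.array(get_tcp_pos()),np.array(get_ee_rot()))
    im=read_camera("wrist")[:,:,::-1].copy()
    cv2.imwrite(f"pics/{name}.png",im); np.savez(f"pics/{name}.npz",p=pose[0],q=pose[1])
    return im,pose
def load(name):
    d=np.load(f"pics/{name}.npz"); return cv2.imread(f"pics/{name}.png"),camT("wrist",(d["p"],d["q"]))
E
python3 - <<'E'
from h import *
c=camT("scene");np.set_printoptions(precision=3,suppress=True)
print(cast([[300,243]],.056,c),cast([[268,215]],.056,camT("top")))
print(cast([[390,163],[385,140],[419,150],[405,188],[361,175]],.06,c))
print("bottle,jam,spice caps",cast([[412,102]],.189,c),cast([[433,132]],.09,c),cast([[325,142]],.105,c))
E
```

```text
[[0.54  0.109 0.056]] [[0.544 0.115 0.056]]
[[ 0.465 -0.365  0.06 ]
 [ 0.539 -0.468  0.06 ]
 [ 0.404 -0.487  0.06 ]
 [ 0.363 -0.281  0.06 ]
 [ 0.524 -0.254  0.06 ]]
bottle,jam,spice caps [[ 0.494 -0.577  0.189]] [[ 0.392 -0.577  0.09 ]] [[ 0.699 -0.291  0.105]]
```

Run:
```python
from h import *
t=get_time()
move_pose([.44,-.36,.27],quat(down(.18)));print(get_time()-t)
snap("ext");t=get_time()
move_pose([.54,.11,.27],quat(down(0.2)));print(get_time()-t);snap("fil")
a=cv2.imread("pics/ext.png");b=cv2.imread("pics/fil.png")
cv2.imwrite("pics/both.png",np.vstack([a[60:360],b[60:360]]))
```

```text
1.4667
1.7499999999999998
```

View pics/both.png

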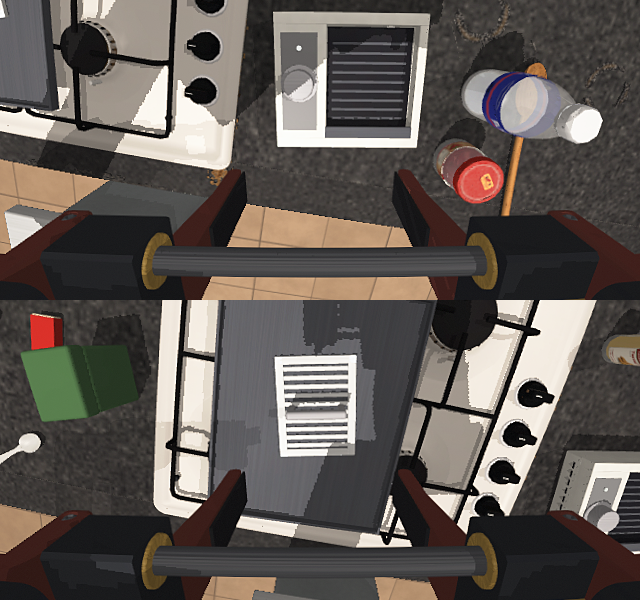

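The stacked picture shows, on top (rows +60 in the original), the extractor with key (298,83), recess (328–412, 27–138) and lip at rows 127–138. Below (rows −240) is the filter, (275–356, 355–457), its bar at (316,410).

Run:
```python
import cv2,numpy as np
a=cv2.imread("pics/ext.png")[65:215,265:440];b=cv2.imread("pics/fil.png")[105:225,265:370]
a=cv2.resize(a,None,fx=4,fy=4,interpolation=2)[:600];cv2.imwrite("pics/za.png",a)
b=cv2.resize(b,None,fx=5,fy=5,interpolation=2);cv2.imwrite("pics/zb.png",b)
```

```text
(no output)
```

View pics/za.png

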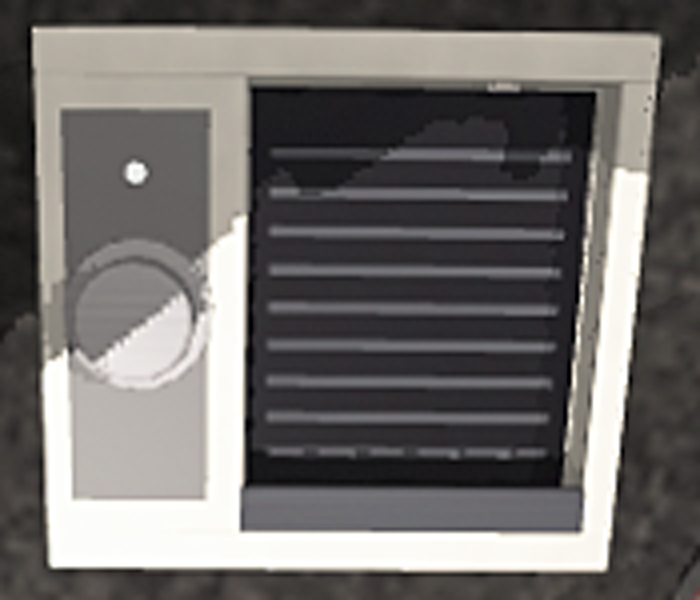

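View pics/zb.png

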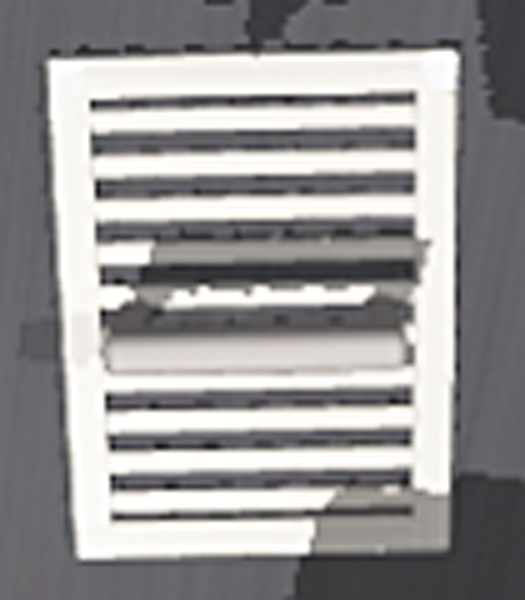

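Zoomed views: extractor top corners at (35,28), (660,35), (607,570), (50,568) and the lip's free edge (243,488)–(582,490). Filter corners are (48,58), (460,50), (448,552), (78,558), the bar's top from (108,352) to (405,350).

Run:
```python
from h import *
np.set_printoptions(precision=4,suppress=True)
_,ce=load("ext");_,cf=load("fil")
A=lambda l:np.array(l)/4.+[265,65]
B=lambda l:np.array(l)/5.+[265,105]
def fit(model,pts):
    m=model-model.mean(0);q=pts-pts.mean(0)
    U,S,V=np.linalg.svd(m.T@q);Rm=(U@V).T
    yaw=np.arctan2(Rm[1,0],Rm[0,0]);t=pts.mean(0)-Rm@model.mean(0)
    print("yaw",yaw,"t",t,"res mm\n",1e3*(pts-(model@Rm.T+t)));return yaw,t
E=cast(A([[35,28],[660,35],[607,570],[50,568],[243,488],[582,490]]),.06,ce)[:,:2]
ye,te=fit(np.array([[.083,.092],[.083,-.092],[-.083,-.092],[-.083,.092],[-.055,.029],[-.055,-.081]]),E)
k=cast(A([[134,322]]),.082,ce)[0,:2];c,s=np.cos(ye),np.sin(ye)
print("key",k,"model",te+[-s*.062,c*.062])
F=cast(B([[48,58],[460,50],[448,552],[78,558]]),.056,cf)[:,:2]
yf,tf=fit(np.array([[.065,.05],[.065,-.05],[-.065,-.05],[-.065,.05]]),F)
print("bar ends",cast(B([[108,352],[405,350]]),.1,cf))
```

```text
yaw 0.17311096194297435 t [ 0.4787 -0.3924] res mm
 [[-0.1659 -1.3766]
 [-0.3449  0.8946]
 [ 0.5408  0.6167]
 [ 0.2979 -0.375 ]
 [-0.1526 -0.2517]
 [-0.1753  0.492 ]]
key [ 0.4688 -0.3317] model [ 0.4681 -0.3313]
yaw 0.21594733210106512 t [0.5413 0.1118] res mm
 [[-0.1373 -0.1153]
 [ 0.075  -0.0174]
 [-0.048   0.6001]
 [ 0.1104 -0.4674]]
bar ends [[0.5358 0.1452 0.1   ]
 [0.5495 0.0794 0.1   ]]
```

```bash
cat >> h.py <<'E'
YE=.1731;TE=np.array([.4787,-.3924]);YF=.216;PF=np.array([.5414,.1119])
RE=R.from_euler('z',YE);FL=np.r_[TE,.04]+RE.apply([0,-.026,0])
SGN=1
def fpose(xb,zb,th,dy=0):
    """TCP pose for filter near-bottom edge at (xb,zb) mm rel. recess floor, far end raised th deg"""
    r=RE*R.from_euler('y',-np.radians(th))
    near=FL+RE.apply([xb/1e3,dy/1e3,zb/1e3])
    tcp=near+r.apply([.065,0,.042-.019])
    return tcp, quat(r*R.from_euler('z',SGN*np.pi/2)*R.from_euler('x',np.pi))
E
python3 - <<'E'
import h;from h import *
np.set_printoptions(precision=3,suppress=True)
for s in(1,-1):
    h.SGN=s
    print(s,inverse_kinematics([*PF,.073],quat(down(YF+s*np.pi/2))))
    for a in((-48,60,0),(-48,60,21),(-65,1,21),(-65,0,0)): print(inverse_kinematics(*fpose(*a)))
print(get_joint_pos())
E
```

```text
1 [ 0.182  0.537  1.877 -0.     0.728 -0.034]
[-0.711  0.577  1.634  0.     0.931 -0.884]
[-0.877  0.485  1.802  0.487  0.727 -1.397]
[-0.903  0.567  1.843  0.565  0.63  -1.521]
[-0.732  0.647  1.68   0.     0.814 -0.905]
-1 None
[-0.711  0.577  1.634 -0.     0.931  2.257]
[-0.877  0.485  1.802  0.487  0.727  1.745]
[-0.903  0.567  1.843  0.565  0.63   1.621]
[-0.732  0.647  1.68  -0.     0.814  2.237]
[ 0.178  0.261  1.75  -0.     1.13   1.55 ]
```

Run:
```python
from h import *
q=quat(down(YF+np.pi/2))
command_gripper(.6)
move_pose([*PF,.14],q)
movel([*PF,.073],v=.1,until_force=8)
print(get_tcp_pos());command_gripper(0);print(get_grip_width()*88,get_finger_force(),get_time())
movel([*PF,.20],v=.12);print(get_grip_width()*88,get_ft_force())
p,o=fpose(-48,90,0);move_pose(p,o)
p,o=fpose(-48,45,21);move_pose(p,o)
print(get_grip_width()*88,get_ft_force(),get_time(),p,get_tcp_pos())
snap("hold");cv2.imwrite("pics/s1.png",read_camera("scene")[80:230,330:480,::-1].repeat(4,0).repeat(4,1))
```

```text
[0.54175348 0.11197337 0.07327987]
9.978622358987641 30.000139474868774 7.0917
10.047597172070919 [-0.6547646  -0.10336356 -2.4523022 ]
9.85348040918377 [ 0.73587231 -0.59988239 -1.99206368] 10.7917 [ 0.48755207 -0.41724667  0.12976627] [ 0.48801492 -0.41710207  0.13025059]
```

View pics/hold.png

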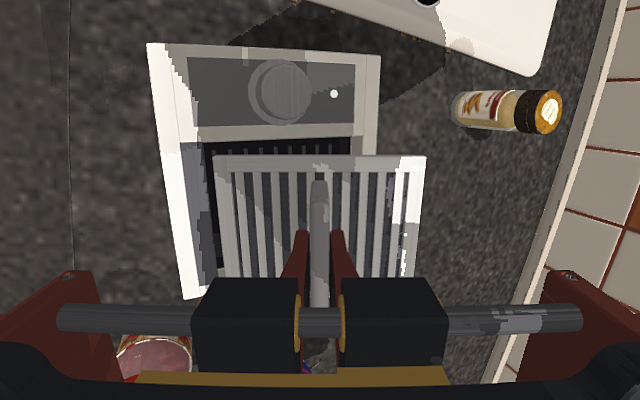

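View pics/s1.png

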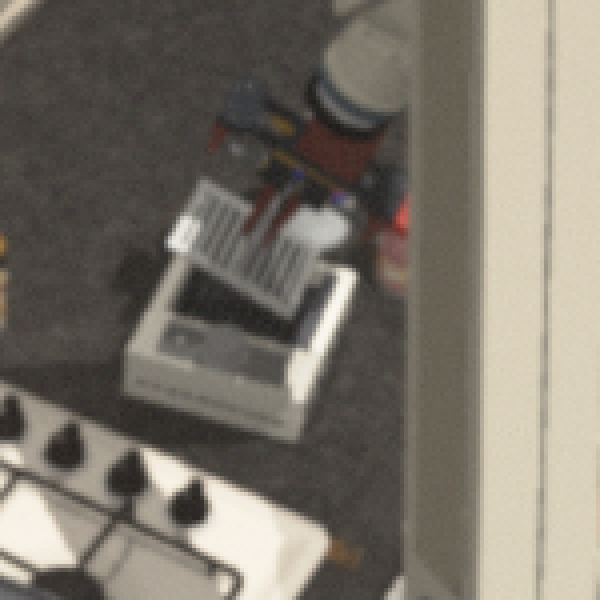

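The filter hangs level in the grip, its left edge (214,157)–(427,156) square to the bar, just over the recess; jars and bottle are clear.

Run:
```python
from h import *
np.set_printoptions(precision=4,suppress=True)
i=camera_info("wrist");tc=(i["intrinsics"],i["dist"],i["tool_from_camera"])
e=cast([[214,157],[427,156]],.017,tc);print(e)
dy=-(e[:,0].mean()-.05)*1e3
print("dy",dy); dy=float(np.clip(dy,-4,4))
np.save("dy.npy",dy)
def go(x,z,th,f,v=.04):
    p,o=fpose(x,z,th,dy);h=movel(p,o,v=v,until_force=f)
    d=RE.apply(np.array(get_tcp_pos())-p,inverse=True)*1e3
    print((x,z,th),h,"err mm",d,"F",RE.apply(get_ft_force(),inverse=True),get_time());return h
go(-48,45,21,None)
if not go(-48,3,21,6,.06):
    go(-66,2,21,6,.03)
snap("in1")
```

```text
[[ 0.0505 -0.0637  0.017 ]
 [ 0.0512  0.0646  0.017 ]]
dy -0.8712822803123715
(-48, 45, 21) False err mm [0.8655 0.0272 0.2647] F [ 0.5729  0.1604 -2.3949] 11.1417
(-48, 3, 21) False err mm [ 0.1076 -0.2086  0.1268] F [-0.1094 -0.1135 -2.6537] 11.9917
(-66, 2, 21) False err mm [ 0.01   -0.0063  0.0045] F [ 0.9975  0.7262 -1.4146] 12.7417
```

View pics/in1.png

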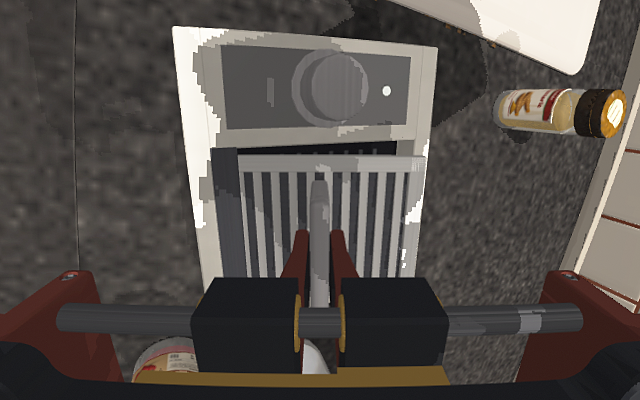

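The near edge is under the lip (dark strip at columns 212–238 covers it), and the left gap to the recess wall is open. Next I swing it down.

Run:
```python
from h import *
np.set_printoptions(precision=2,suppress=True)
dy=float(np.load("dy.npy"))
ok=True
for x,z,th,f in((-66,1.5,14,8),(-66,1.5,7,8),(-65.5,1.2,2,8),(-65.5,.5,0,8)):
    p,o=fpose(x,z,th,dy);h=movel(p,o,v=.04,until_force=f)
    print(th,h,RE.apply(np.array(get_tcp_pos())-p,inverse=True)*1e3,RE.apply(get_ft_force(),inverse=True),get_grip_width()*88,get_time())
    if h: break
else:
    movel(np.array(get_tcp_pos())-[0,0,.003],v=.02,until_force=4)
    print(RE.apply(np.array(get_tcp_pos())-p,inverse=True)*1e3,get_ft_force())
```

```text
14 False [ 0.59  0.43 -0.1 ] [-0.07 -0.03 -2.37] 9.656096928316076 13.1583
7 False [-0.17  0.64 -0.4 ] [-0.73 -0.18 -2.92] 10.035948870003645 13.5167
2 False [-0.47  0.51 -0.38] [-0.1  -0.42 -1.64] 9.733376105618055 13.8333
0 False [-0.49  0.22 -0.13] [ 0.25 -0.54 -1.76] 10.129713715752441 14.0833
[-0.5   0.08 -0.38] [-0.67  0.86  4.37]
```

Run:
```python
from h import *
np.set_printoptions(precision=4,suppress=True)
command_gripper(.35);p=np.array(get_tcp_pos())
movel(p+[0,0,.08],v=.1)
o=quat(down(YE+np.pi/2))
move_pose([.4684,-.3315,.20],o)
command_gripper(0)
snap("seat");print(get_time(),get_ft_force())
```

```text
16.9667 [-0.068   0.0029  0.8275]
```

View pics/seat.png

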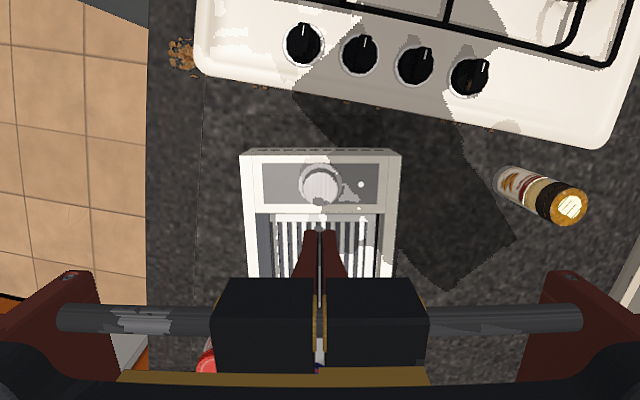

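The filter lies in the recess with its near edge under the lip (column ~265), and the key is at (320,185). Now the key.

Run:
```python
from h import *
o=quat(down(YE+np.pi/2));K=np.array([.4684,-.3315])
movel([*K,.088],o,v=.1);wait(.2)
f0=get_ft_force()[2];F=lambda:get_ft_force()[2]-f0
z=.080;tr=[]
movel([*K,z],v=.03);print("at .080",F())
while z>.070:
    z-=.0005;movel([*K,z],v=.01);wait(.04);f=np.mean([F() for _ in range(3)])
    tr.append((round(z*1e3,1),round(get_tcp_pos()[2]*1e3,2),round(f,1)))
    if f>6.5: break
print(tr,get_time())
t=get_time()
for _ in range(3): wait(.5);print("hold",round(F(),2),round(get_tcp_pos()[2]*1e3,2))
print(get_time()-t)
```

```text
at .080 2.5327238039675626
[(79.5, np.float64(79.66), np.float64(2.3)), (79.0, np.float64(79.07), np.float64(1.9)), (78.5, np.float64(78.5), np.float64(2.9)), (78.0, np.float64(77.99), np.float64(2.5)), (77.5, np.float64(77.5), np.float64(2.7)), (77.0, np.float64(77.02), np.float64(2.5)), (76.5, np.float64(76.51), np.float64(3.3)), (76.0, np.float64(76.01), np.float64(3.0)), (75.5, np.float64(75.51), np.float64(3.0)), (75.0, np.float64(75.34), np.float64(6.6))] 21.7667
hold 7.37 75.36
hold 7.14 75.34
hold 6.98 75.35
1.5
```

Held at the first click with 7 N for 1.5 s. Now full press and release.

Run:
```python
from h import *
K=np.array([.4684,-.3315]);z=.075
f0=get_ft_force()[2]-7;F=lambda:get_ft_force()[2]-f0
tr=[]
while z>.063:
    z-=.001;movel([*K,z],v=.02);wait(.04);f=np.mean([F() for _ in range(3)])
    tr.append((round(z*1e3,1),round(float(get_tcp_pos()[2])*1e3,2),round(float(f),1)))
    if f>26: break
wait(.4);print(tr,F())
movel([*K,.20],v=.08);wait(.3)
print(get_time(),get_ft_force())
snap("end")
im=cv2.imread("pics/end.png");s=read_camera("scene")[90:200,320:450,::-1]
cv2.imwrite("pics/fin.png",np.vstack([im[130:290,180:460].repeat(2,0).repeat(2,1),cv2.resize(s,(560,280))]))
```

```text
[(74.0, 75.04, 13.9), (73.0, 74.13, 14.2), (72.0, 73.2, 16.1), (71.0, 72.23, 15.8), (70.0, 71.28, 15.7), (69.0, 70.34, 17.2), (68.0, 69.41, 16.3), (67.0, 68.42, 16.3), (66.0, 67.99, 22.8), (65.0, 67.86, 31.3)] 29.984795193028145
28.725 [-0.50346055  0.08409369  0.70689973]
```

View pics/fin.png

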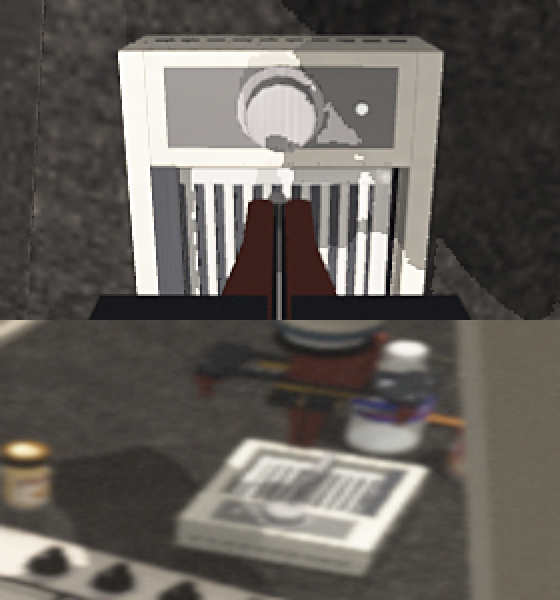

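The filter lies flat in the recess under the lip, the key is back up at (280,110), and the bottle and jars are standing.

```bash
python3 -c "
from station import *
print(job_done())"
```

```text
the job is handed in; nothing more can be done
None
```

The filter is back in the extractor, hooked under the lip and flat; the key was held at its first click for 1.5 s, pressed fully down and released, and the job was handed in at about 29 s (no verdict shown).

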